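Load the filter bay of a gas module from a sloped spares rack

TASK

Take the long round filter cartridge out of the sloped spares rack, reaching in at a slant under the pipe, and lay it gently flat along the open bay of the gas module. Then slide the module's cover fully shut over it. Leave the other two parts in the rack, the jar and the wrench as they are.

Things in the scene. Friction and masses are not known exactly. Their poses are not given: they have to be found in the camera images.
- rack: Fixed white rack, 292 mm wide (y), 170 deep (x). Origin: centre of its underside; x points to its back, z up. Floor slopes up 30 deg towards +x from 90 mm high at x = -75 mm, 170 mm long. Compartments centred at y = -96, 0, 96 mm, 92 mm clear, dividers 20 mm high, front lip 22 mm. Brackets 10 mm thick, 302 mm high at the back corners (x 74, y +-151 mm) reach forward on top to the pipe.
- rack_lip (a point): Front low end of the middle compartment's floor, at the lip's inner face, 90 mm above the bench; axes as the rack's.
- pipe_mid (a point): Middle of a fixed steel pipe, 20 mm thick, 330 long, along rack y, 295 mm above the bench at rack x = -18 mm: over the cartridge's middle. It blocks a gripper coming straight down; one slanted square to the floor (30 deg, fingers pointing down and to the rack's back) passes in front. Lift a part 35 mm, then draw it out along rack -x by 80 mm before raising it, or it hits the pipe.
- cartridge: The part to load, loose: 140 mm long steel tube 32 mm in diameter with square grey end caps 36 x 36 x 14 mm, 175 to 325 g. In any of the compartments, along the slope, lower cap against the lip. Origin: middle of its lower end's underside edge, not its centre; x along its length (up the slope), y across, z square to the slope. Its axis is 18 mm above its underside.
- cartridge_mid (a point): Centre of the long cartridge: 70 mm along x and 18 mm along z from its origin; same axes.
- short_cartridge: Leave alone, loose, in another compartment: same make but only 90 mm long. Origin and axes as for the long one.
- block: Leave alone, loose, in another compartment: rectangular aluminium block 110 x 36 x 30 mm. Origin and axes likewise at its lower end's underside.
- module: Fixed grey gas module, 180 mm (x) by 235 mm (y, from -106 to 129 mm), 46 mm high, cover rails to 53 mm at its x ends. Origin on the underside; z up. On its -y side the open-topped bay, 170 mm along x, 98 mm along y, floor 6 mm above the bench, walls to 46 mm; the rest (y above -2.5 mm) is a closed deck where the open cover stands.
- bay (a point): Centre of the bay's floor, 6 mm above the bench, axes as the module's. The cartridge belongs here, lying along the module's x (either end first).
- cover (a joint): Flat aluminium cover 170 x 104 x 5 mm, underside 47 mm above the bench, sliding along the module's y: 0 = fully shut over the bay, 0.125 m = the stop at full opening; opening is towards +y. Starts at 0.104 to 0.124, clear of the bay. Friction about 2 N; it stays where it is left.
- cover_grip (a point): Middle of the top face of the cover's black upright grip bar: 60 mm long (module x), 14 mm thick (module y), 26 mm high above the cover's top face; its top is 78 mm above the bench. It moves with the cover; with the cover shut it is at module y = -28 mm.
- jar: Leave alone: amber glass jar with a black lid, 64 mm in diameter, 110 mm high, on the bench beyond the rack and module. Origin: centre of its underside.
- wrench: Leave alone: steel wrench 170 mm long lying on the bench beyond the rack and module. Origin: its underside, near its middle; x along it.
Things that resemble listed ones, but are neither listed nor needed, are in the scene too. What is shaped like the cartridge but pink or yellow is not meant.

How it is judged:
By the outcome, as a careful person would: the job done as asked, in the order asked, and still so for the second after the job is handed in, with the robot touching nothing.
It also fails if it takes over 61 s, if anything falls off the work surface, if the arm or the gripper's body presses on something with over 40 N, if the wrist force passes 120 N, or if a joint passes its speed limit or range.

ROBOT

A 6-joint arm with a two-finger parallel gripper is mounted at the origin on the work surface. World frame = base frame: x ahead of the robot, y to its left, z up, the work surface at z = 0. Lengths are in m, angles in rad, forces in N, time in s.
With the tool pointing down it reaches from about 0.35 to 0.775 m from the base axis. Payload 5.5 kg.
Tool frame: the origin (TCP) lies midway between the tips of the shut fingers; the grasp point (between the pads) lies 19 mm behind it; z points along the fingers, y is the line along which they close (so a half turn about z gives the same grasp; the last joint's range is limited). The gripper opens to 85 mm and grips with 20 to 120 N. Pads are 22 mm wide; open, the fingers measure 114 mm over their backs; the gripper's body (76 mm by 85 mm) begins 54 mm behind the grasp point. The pads swing forward as they close: fully open they stand 13 mm farther back than shut.
Start: joints at [1.163, 0.313, 0.046, 1.304, 0, 1.431], TCP at [0.152, 0.555, 0.231] pointing down, gripper open.
Joint ranges: [-2.76, 2.76], [-0.86, 1.69], [-1.03, 1.26], [-2.2, 2.34], [-1.47, 1.5], [-3.14, 3.14]. Speed limits (rad/s): [2.57, 2.57, 3.14, 3.14, 3.14, 3.14].

INTERFACE

Orientations are given as a 3x3 rotation matrix whose columns are the frame's x, y, z axes.
In Python, from workcell import env, eyes gives the robot as it stands.
- The arm moves only by the tool arm_command, never from a script. Its argument "steps" is a list of rows, each an object with "xyz": the shift along the tool's x, y, z in units of 30 mm (1.0 is 30 mm), a list of three; "roll": the turn about the tool's z in units of 5 degrees (1.0 is 5 degrees). A call has 1 to 20 rows; each row shifts and turns the commanded pose from where the row before left it, along the tool's axes as they then stand; what a row does not reach is not made up. A row lasts 1/12 s, in which the tool goes at most 41.7 mm and 7.16 degrees, less where a joint would pass 70% of its speed; a pose out of reach is approached as far as the arm can. A call is refused whole if a number of a shift passes 1 or a number of a turn 1, either way. A call with a gripper value outside its range is refused whole. "hand" is the finger opening in mm, from 0 to 85.4, set as the call begins (left out, the last holds). The fingers move at their own pace and stop on an object; the grip force is fixed at half the most. Time passes only in rows, so rows that do not move let the fingers close. It gives the time, the measured TCP pose, the force and the opening at its end, in the units of the state.
- env.sense(): the state, without advancing time (a new reading comes with each control period).
- eyes.capture(name): name is "scene" or "side" or "wrist"; returns a dict with "pixels" (480x640x3 uint8, blue, green, red), "range_z" (480x640 float32, m along the optical axis (not along the pixel's ray), 0 where there is no reading), "fx", "fy", "cx", "cy" (pixels), "pose" (4x4, takes a point from camera to world coordinates). Camera axes: x right, y down, z forward; pixel columns grow to the right and rows downward; lengths in m; the calibration is good to about 2 mm. A picture is of the moment at which its call begins.
- env.hand_in(): hands the job in, once; it reports no verdict.
The state is a dict: "time_s": time; "joints": joint angles; "qvel": joint speeds; "joint_efforts": joint torques, N m; "tcp_pos": TCP position; "orientation": TCP orientation; "contact_force": force on the tool from outside, world axes, zero at the start; "torque": the same for the moment, N m; "width": opening from 0.0 (shut) to 1.0 (fully open).
Only numpy, scipy, OpenCV 4.12 (cv2) and the standard library are available. Lean on these libraries where they do the work, as an engineer would, in place of code of your own. Each camera call takes 0.05 s, during which the arm holds its last target. There are 200 camera calls.

## Working session

There is one attempt and no reset: what is moved stays moved. The work goes in short steps, Python scripts to look and compute and a tool call to move; the robot and the scene stay as the last step left them, time stands still between calls to the robot, and variables do not carry over. Pictures are saved under pics/ and viewed, on a budget of 10 in all, crops included, one or two more only if the job needs it, and the job is handed in when it is done.

Besides the shell and the picture viewer there is one more tool, called by a JSON object that holds its "fn" and its "kwargs", one argument or row to a line. arm_command: Moves the arm, as the interface text tells. Its arguments: {"type":"object","properties":{"steps":{"type":"array"},"hand":{"type":"number"}},"required":["steps"]}

```bash
ls; mkdir -p pics; python3 - <<'E'
from workcell import env, eyes
import cv2, numpy as np
for n in ("scene","side"):
    c=eyes.capture(n); cv2.imwrite(f"pics/{n}0.png",c["pixels"]); np.savez(f"{n}0.npz",**c)
    print(n,c["fx"],c["cx"],c["cy"],c["pose"].round(3).tolist(),(c["range_z"]>0).mean())
s=env.sense();print(s)
E
```

```text
pics
scene 474.03550947288255 324.9269692609285 237.57174119454626 [[0.879, 0.289, -0.378, 0.985], [0.476, -0.528, 0.703, -0.658], [0.004, -0.798, -0.603, 0.819], [0.0, 0.0, 0.0, 1.0]] 0.9956608072916666
side 614.4295397948792 321.047204609239 250.86493042211643 [[0.944, -0.254, 0.21, 0.208], [-0.33, -0.722, 0.608, -0.951], [-0.003, -0.644, -0.765, 1.483], [0.0, 0.0, 0.0, 1.0]] 0.9959700520833333
{'time_s': 0.1, 'joints': array([1.16340932e+00, 3.13944079e-01, 4.50866157e-02, 1.30361980e+00,
       1.54315162e-05, 1.43118967e+00]), 'qvel': array([-0.0009097 , -0.00019889,  0.00342174, -0.000923  , -0.00113644,
       -0.00025297]), 'joint_efforts': array([ 2.97624749e-03, -4.81725311e+01,  2.99243349e+01,  1.27013520e-02,
       -1.01698658e-04, -1.78802748e-05]), 'tcp_pos': array([0.15196215, 0.55407291, 0.23048493]), 'orientation': array([[-9.64360483e-01,  2.64590999e-01, -6.80175815e-04],
       [ 2.64591755e-01,  9.64359290e-01, -1.53725507e-03],
       [ 2.49190011e-04, -1.66243696e-03, -9.99998587e-01]]), 'contact_force': array([-0.24350399, -0.50663134, -1.2324314 ]), 'torque': array([-0.01779954, -0.00260098, -0.00411731]), 'width': 1.004127771614732}
```

View pics/scene0.png

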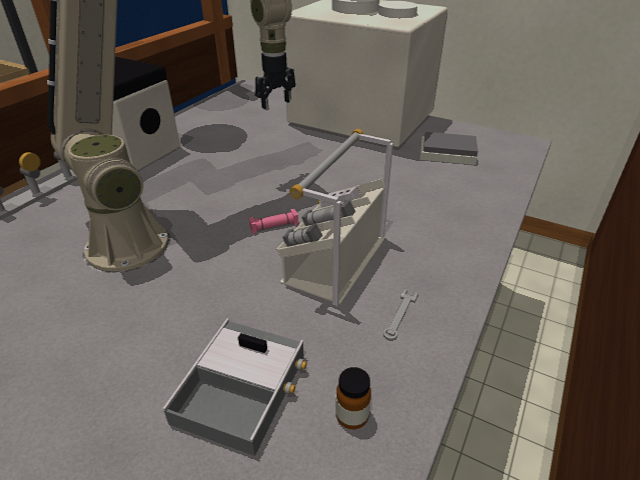

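View pics/side0.png

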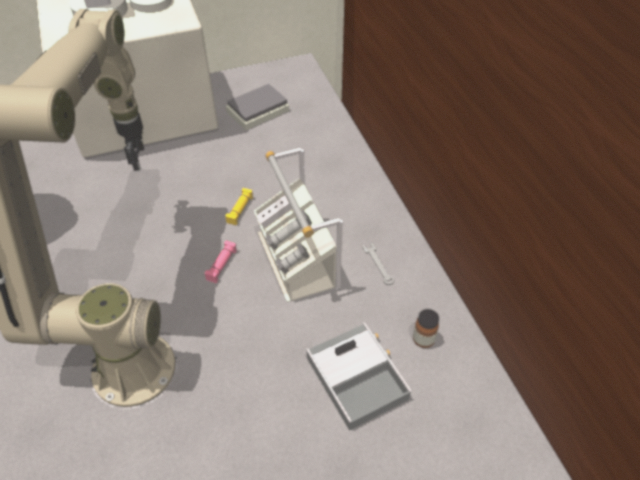

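The scene view shows the rack at (335,215), its pipe running from (297,190) to (357,133), the module at (240,385) with the black grip bar at (253,342), and the wrench and jar to the right. The side view shows the rack at (295,235). The block (with holes) is in the far compartment, a tube is in the middle one and another tube in the near one. The pink and yellow decoys are on the bench.

```bash
cat > h.py <<'E'
import numpy as np, cv2
def cloud(c):
    v,u=np.mgrid[0:480,0:640]; z=c["range_z"]
    p=np.stack([(u-c["cx"])*z/c["fx"],(v-c["cy"])*z/c["fy"],z],-1)
    P=p@c["pose"][:3,:3].T+c["pose"][:3,3]; P[z==0]=np.nan
    return P
def line(P):
    c=np.median(P,0); d=np.linalg.svd(P-c,full_matrices=False)[2][0]; return P.mean(0),d
E
python3 - <<'E'
from h import *
for n in ("scene","side"):
    c=np.load(f"{n}0.npz"); P=cloud(c); hsv=cv2.cvtColor(c["pixels"],cv2.COLOR_BGR2HSV)
    v,u=np.mgrid[0:480,0:640]
    def box(a,b,e,f): return (u>=a)&(u<=b)&(v>=e)&(v<=f)
    R={"scene":box(270,400,125,310),"side":box(250,350,140,300)}[n]
    M={"scene":box(155,315,310,455),"side":box(300,415,320,430)}[n]
    o=R&(hsv[...,0]>8)&(hsv[...,0]<22)&(hsv[...,1]>150)&(hsv[...,2]>120)
    k,l,st,ce=cv2.connectedComponentsWithStats(o.astype(np.uint8))
    for i in range(1,k):
        if st[i,4]>8: print(n,"orange",ce[i].round(),st[i,4],np.nanmedian(P[l==i],0).round(4))
    q=R&(abs(P[...,2]-.295)<.02); m,d=line(P[q]); print("pipeish",q.sum(),m.round(4),d.round(3))
    b=M&(hsv[...,2]<45)&(P[...,2]>.055)
    print("grip",b.sum(),np.nanmedian(P[b],0).round(4)); t=b&(P[...,2]>.074)
    if t.sum()>5: print(" top",t.sum(),P[t].mean(0).round(4),cv2.minAreaRect((P[t][:,:2]*1000).astype(np.float32)))
    mm=M&(P[...,2]>.035)&(P[...,2]<.06)
    print("module",mm.sum(),cv2.minAreaRect((P[mm][:,:2]*1000).astype(np.float32)))
    cv=M&(P[...,2]>.048)&(P[...,2]<.056)&(hsv[...,2]>150)&(hsv[...,1]<60)
    print("cover",cv.sum(),cv2.minAreaRect((P[cv][:,:2]*1000).astype(np.float32)))
    fl=M&(P[...,2]>.002)&(P[...,2]<.01)&cv2.erode(((P[...,2]>.002)&(P[...,2]<.012)).astype(np.uint8),np.ones((5,5))).astype(bool)
    print("floor",fl.sum(),P[fl].mean(0).round(4),cv2.minAreaRect((P[fl][:,:2]*1000).astype(np.float32)))
    # lip top & rack body footprint
    rr=R&(P[...,2]>.02)&(P[...,2]<.28)
    print("rack",rr.sum(),cv2.minAreaRect((P[rr][:,:2]*1000).astype(np.float32)))
im=cv2.imread("pics/side0.png")[170:310,235:365]; a=cv2.resize(im,None,fx=4,fy=4,interpolation=cv2.INTER_CUBIC)
cv2.imwrite("pics/side_crop.png",a)
E
```

```text
scene orange [358. 130.] 17 [0.5218 0.3813 0.3071]
scene orange [297. 187.] 37 [0.5316 0.0658 0.3075]
pipeish 1417 [0.5496 0.1947 0.2983] [ 0.009  1.    -0.001]
grip 324 [ 0.5553 -0.1663  0.0741]
 top 163 [ 0.5537 -0.1639  0.0773] ((552.9302368164062, -163.33656311035156), (58.66975784301758, 16.358110427856445), 7.429823398590088)
module 5857 ((566.1683349609375, -226.3408966064453), (194.36184692382812, 238.9285125732422), 8.441798210144043)
cover 3489 ((560.0035400390625, -227.65647888183594), (182.0608367919922, 233.86026000976562), 8.621709823608398)
floor 1903 [ 0.562  -0.2809  0.0057] ((559.2940063476562, -278.9461669921875), (147.5917205810547, 74.7559585571289), 8.701003074645996)
rack 7527 ((411.6255798339844, 515.7850341796875), (383.0799255371094, 991.8956298828125), 21.78876304626465)
pipeish 1091 [0.5379 0.2099 0.3009] [-0.009  1.     0.001]
grip 0 [nan nan nan]
module 3448 ((614.035400390625, -217.41159057617188), (296.67864990234375, 240.81886291503906), 8.477010726928711)
cover 1979 ((557.884765625, -226.23587036132812), (183.5879364013672, 234.27903747558594), 8.684311866760254)
floor 4 [ 0.6102 -0.2564  0.0057] ((609.401123046875, -256.6275329589844), (12.129755973815918, 3.2406933307647705), 26.285200119018555)
rack 5139 ((531.7783203125, 301.8448486328125), (173.61509704589844, 475.2362060546875), 1.1849966049194336)
  return np.nanmean(a, axis, out=out, keepdims=keepdims)
```

View pics/side_crop.png

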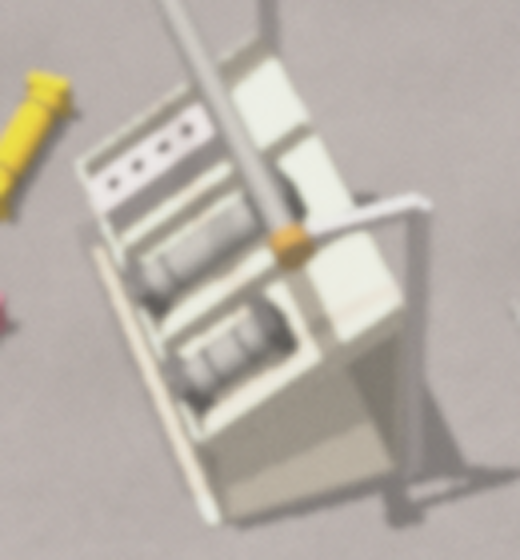

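The crop shows the block in the far compartment, the longer tube in the middle one (upper part under the pipe), and the short tube in the near one. The documented moves include no tilt command, so I'll refine the measurements and check the built-in docs.

{"fn": "arm_command", "kwargs": {
  "steps": [
    {"xyz":[0,0,-1],"roll":0},
    {"xyz":[0,0,-1],"roll":0},
    {"xyz":[0,0,-1],"roll":0}
  ]
}}

```text
time_s: 0.35
tcp_pos: [0.1518, 0.5537, 0.3213]
orientation: [[-0.964, 0.265, -0.001], [0.265, 0.964, -0.003], [0.0, -0.003, -1.0]]
contact_force: [0.4, 0.9, -0.0]
width: 1.004
```

The long cartridge is in the middle compartment: its extent along the slope is about 140 mm, against about 90 mm for the short one. Rack yaw is about 0.8°, with pipe_mid at (0.5245, 0.2244). I'll line the tool's y axis up with the rack's and go to the free sector at bearing 0. There I'll see whether reaching past the arm's limit leans the tool.

{"fn": "arm_command", "kwargs": {
  "steps": [
    {"xyz":[0,0,-1],"roll":-0.8},
    {"xyz":[0,0,-1],"roll":-0.8},
    {"xyz":[0,0,-1],"roll":-0.8},
    {"xyz":[0,0,-1],"roll":-0.84},
    {"xyz":[-0.7,-0.9,0],"roll":0},
    {"xyz":[-0.7,-0.9,0],"roll":0},
    {"xyz":[-0.7,-0.9,0],"roll":0},
    {"xyz":[-0.7,-0.9,0],"roll":0},
    {"xyz":[-0.7,-0.9,0],"roll":0},
    {"xyz":[-0.7,-0.9,0],"roll":0},
    {"xyz":[-0.7,-0.9,0],"roll":0},
    {"xyz":[-0.7,-0.9,0],"roll":0},
    {"xyz":[-0.7,-0.9,0],"roll":0},
    {"xyz":[-0.7,-0.9,0],"roll":0},
    {"xyz":[-0.7,-0.9,0],"roll":0},
    {"xyz":[-0.7,-0.9,0],"roll":0},
    {"xyz":[-0.7,-0.9,0],"roll":0},
    {"xyz":[-0.7,-0.9,0],"roll":0},
    {"xyz":[-0.7,-0.9,0],"roll":0},
    {"xyz":[-0.7,-0.9,0],"roll":0}
  ]
}}

```text
time_s: 2.02
tcp_pos: [0.4952, 0.126, 0.441]
orientation: [[-1.0, -0.015, -0.001], [-0.015, 1.0, 0.0], [0.001, 0.0, -1.0]]
contact_force: [0.6, 0.9, 0.2]
width: 1.002
```

{"fn": "arm_command", "kwargs": {
  "steps": [
    {"xyz":[-0.7,-0.9,0],"roll":0},
    {"xyz":[-0.7,-0.9,0],"roll":0},
    {"xyz":[-0.7,-0.9,0],"roll":0},
    {"xyz":[-0.7,-0.9,0],"roll":0},
    {"xyz":[-1,-0.5,0],"roll":0},
    {"xyz":[-1,0,0],"roll":0},
    {"xyz":[-1,0,0],"roll":0},
    {"xyz":[-1,0,0],"roll":0},
    {"xyz":[-1,0,0],"roll":0},
    {"xyz":[-1,0,0],"roll":0},
    {"xyz":[-1,0,0],"roll":0},
    {"xyz":[-1,0,0],"roll":0},
    {"xyz":[-1,0,0],"roll":0},
    {"xyz":[-1,0,0],"roll":0},
    {"xyz":[-1,0,0],"roll":0}
  ]
}}

```text
time_s: 3.27
tcp_pos: [0.7968, 0.0092, 0.3633]
orientation: [[-0.991, -0.015, 0.131], [-0.015, 1.0, -0.003], [-0.131, -0.005, -0.991]]
contact_force: [0.5, 0.6, -0.6]
width: 0.998
```

Reaching past the limit does lean the tool the right way (7.5° so far, z = +0.131 in x). I'll keep going.

{"fn": "arm_command", "kwargs": {
  "steps": [
    {"xyz":[-1,0,0],"roll":0},
    {"xyz":[-1,0,0],"roll":0},
    {"xyz":[-1,0,0],"roll":0},
    {"xyz":[-1,0,0],"roll":0},
    {"xyz":[-1,0,0],"roll":0},
    {"xyz":[-1,0,0],"roll":0}
  ]
}}

```text
time_s: 3.77
tcp_pos: [0.8819, 0.0108, 0.3293]
orientation: [[-0.968, -0.014, 0.252], [-0.016, 1.0, -0.006], [-0.251, -0.01, -0.968]]
contact_force: [-0.8, -0.2, -0.9]
width: 0.998
```

{"fn": "arm_command", "kwargs": {
  "steps": [
    {"xyz":[-1,0,0],"roll":0},
    {"xyz":[-1,0,0],"roll":0},
    {"xyz":[-1,0,0],"roll":0},
    {"xyz":[-1,0,0],"roll":0},
    {"xyz":[-1,0,0],"roll":0},
    {"xyz":[-1,0,0],"roll":0}
  ]
}}

```text
time_s: 4.27
tcp_pos: [0.9558, 0.0123, 0.3205]
orientation: [[-0.925, -0.012, 0.379], [-0.017, 1.0, -0.009], [-0.379, -0.014, -0.925]]
contact_force: [-0.2, -0.1, 0.1]
width: 1.003
```

{"fn": "arm_command", "kwargs": {
  "steps": [
    {"xyz":[-1,0,0],"roll":0},
    {"xyz":[-1,0,0],"roll":0},
    {"xyz":[-1,0,0],"roll":0},
    {"xyz":[-1,0,0],"roll":0},
    {"xyz":[-1,0,0],"roll":0},
    {"xyz":[-1,0,0],"roll":0}
  ]
}}

```text
time_s: 4.77
tcp_pos: [1.018, 0.0139, 0.3366]
orientation: [[-0.863, -0.01, 0.505], [-0.018, 1.0, -0.011], [-0.504, -0.018, -0.863]]
contact_force: [-0.7, 0.3, -1.2]
width: 0.999
```

The lean is now 30.3°. Pulling inwards at the inner limit should level it again later. Now I'll bring the slanted tool back in front of the rack, staying high.

{"fn": "arm_command", "kwargs": {
  "steps": [
    {"xyz":[0.87,0,-0.55],"roll":0},
    {"xyz":[0.87,0,-0.55],"roll":0},
    {"xyz":[0.87,0,-0.55],"roll":0},
    {"xyz":[0.87,0,-0.55],"roll":0},
    {"xyz":[0.87,0,-0.55],"roll":0},
    {"xyz":[0.87,0,-0.55],"roll":0},
    {"xyz":[0.87,0,-0.55],"roll":0},
    {"xyz":[0.87,0,-0.55],"roll":0},
    {"xyz":[0.87,0,-0.55],"roll":0},
    {"xyz":[0.87,0,-0.55],"roll":0},
    {"xyz":[0.87,0,-0.55],"roll":0},
    {"xyz":[0.87,0,-0.55],"roll":0},
    {"xyz":[0.87,0,-0.55],"roll":0},
    {"xyz":[0.87,0,-0.55],"roll":0},
    {"xyz":[0.87,0,-0.55],"roll":0}
  ]
}}

```text
time_s: 6.02
tcp_pos: [0.5774, 0.0094, 0.3552]
orientation: [[-0.863, -0.01, 0.505], [-0.018, 1.0, -0.011], [-0.505, -0.018, -0.863]]
contact_force: [0.6, 1.1, 1.1]
width: 0.999
```

{"fn": "arm_command", "kwargs": {
  "hand": 52,
  "steps": [
    {"xyz":[0.85,0,-0.36],"roll":0},
    {"xyz":[0.85,0,-0.36],"roll":0},
    {"xyz":[0.85,0,-0.36],"roll":0},
    {"xyz":[0.85,0,-0.36],"roll":0},
    {"xyz":[0.85,0,-0.36],"roll":0},
    {"xyz":[0.85,0,-0.36],"roll":0},
    {"xyz":[0,0.9,0],"roll":0},
    {"xyz":[0,0.9,0],"roll":0},
    {"xyz":[0,0.9,0],"roll":0},
    {"xyz":[0,0.9,0],"roll":0},
    {"xyz":[0,0.9,0],"roll":0},
    {"xyz":[0,0.9,0],"roll":0},
    {"xyz":[0,1,0],"roll":0},
    {"xyz":[0,0.8,0],"roll":0}
  ]
}}

```text
time_s: 7.18
tcp_pos: [0.4116, 0.2251, 0.3303]
orientation: [[-0.862, -0.011, 0.506], [-0.019, 1.0, -0.01], [-0.506, -0.018, -0.862]]
contact_force: [0.3, -0.3, 0.2]
width: 0.608
```

```bash
python3 - <<'E'
from workcell import env, eyes
import cv2, numpy as np
c=eyes.capture("wrist"); cv2.imwrite("pics/w1.png",c["pixels"]); np.savez("w1.npz",**c)
s=env.sense(); print(s["tcp_pos"],s["orientation"].round(3).tolist(),s["width"],s["joints"].round(2)); print(c["pose"].round(3).tolist())
E
```

```text
[0.41195639 0.22803747 0.33005318] [[-0.863, -0.014, 0.506], [-0.02, 1.0, -0.006], [-0.506, -0.016, -0.863]] 0.6091550417774328 [ 0.49 -0.27 -0.45  0.92 -0.25  0.41]
[[-0.011, 0.67, 0.742, 0.273], [1.0, 0.02, -0.003, 0.224], [-0.017, 0.742, -0.67, 0.414], [0.0, 0.0, 0.0, 1.0]]
```

View pics/w1.png

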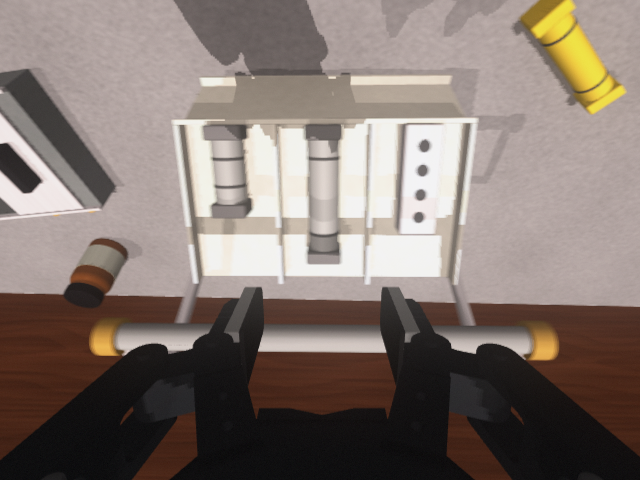

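The wrist view shows the long cartridge in the middle, lower cap at (323,131) and upper cap at (323,255). The fingers are at columns 250 and 395, so they are nearly centred on it. Next I'll measure it in the tool frame.

```bash
cat >> h.py <<'E'
def slope(P,mid,yaw):
    pass
E
sed -i '/^def slope/,$d' h.py
python3 - <<'E'
from h import *
from workcell import env
c=np.load("w1.npz"); P=cloud(c); s=env.sense(); R=s["orientation"]; t=s["tcp_pos"]
T=((P-t)@R)*1000
reg=T[115:275,285:360].reshape(-1,3)
fl=T[140:260,350:362].reshape(-1,3); fl2=T[140:200,285:300].reshape(-1,3)
print("floor: x vs z fit R,L",np.polyfit(fl[:,0],fl[:,2],1),np.polyfit(fl2[:,0],fl2[:,2],1))
f=np.polyfit(np.r_[fl[:,0],fl2[:,0]],np.r_[fl[:,2],fl2[:,2]],1)
h=np.polyval(f,reg[:,0])-reg[:,2]
k=(h>22)&(h<45)
print(k.sum(),"x",np.percentile(reg[k,0],[1,99]),"y",np.percentile(reg[k,1],[2,50,98]),"h",np.percentile(h[k],[50,95,99]))
kk=k&(h>30)
for a,b in((-1e3,20),):pass
xs=reg[kk,0]; print("axis dy/dx",np.polyfit(xs,reg[kk,1],1))
# caps by darkness
g=cv2.cvtColor(c["pixels"],cv2.COLOR_BGR2GRAY)
for r in ((124,140),(246,264)):
    sub=g[r[0]:r[1],300:350]; m=sub<110; q=T[r[0]:r[1],300:350][m]; print("cap",m.sum(),np.median(q,0).round(1))
pp=T[325:350,270:370].reshape(-1,3); print("pipe",np.median(pp,0).round(1))
print("floor z at x=0 etc", f)
E
```

```text
** On entry to DLASCL parameter number  4 had an illegal value
 ** On entry to DLASCL parameter number  4 had an illegal value
 ** On entry to DLASCL parameter number  4 had an illegal value
 ** On entry to DLASCL parameter number  4 had an illegal value
 ** On entry to DLASCL parameter number  5 had an illegal value
 ** On entry to DLASCL parameter number  4 had an illegal valueTraceback (most recent call last):
  File "<stdin>", line 7, in <module>
    c, resids, rank, s = lstsq(lhs, rhs, rcond)
                         ~~~~~^^^^^^^^^^^^^^^^^
    x, resids, rank, s = _umath_linalg.lstsq(a, b, rcond,
                         ~~~~~~~~~~~~~~~~~~~^^^^^^^^^^^^^
                                             signature=signature)
                                             ^^^^^^^^^^^^^^^^^^^^
    raise LinAlgError("SVD did not converge in Linear Least Squares")
numpy.linalg.LinAlgError: SVD did not converge in Linear Least Squares
```

NaNs (missing range readings) broke the fit, so I'll filter them out.

```bash
python3 - <<'E'
from h import *
from workcell import env
c=np.load("w1.npz"); P=cloud(c); s=env.sense(); R=s["orientation"]; t=s["tcp_pos"]
T=((P-t)@R)*1000
def sub(r0,r1,c0,c1,m=None):
    q=T[r0:r1,c0:c1]; q=q[m] if m is not None else q.reshape(-1,3); return q[~np.isnan(q[:,0])]
fl=np.vstack([sub(150,220,350,362),sub(150,200,284,298)]); f=np.polyfit(fl[:,0],fl[:,2],1)
print("floor fit",f,np.std(fl[:,2]-np.polyval(f,fl[:,0])),"nan frac",np.isnan(T[120:270,285:360,0]).mean())
reg=sub(115,275,285,360); h=np.polyval(f,reg[:,0])-reg[:,2]; k=(h>22)&(h<45)
print(k.sum(),"x",np.percentile(reg[k,0],[1,99]),"y",np.percentile(reg[k,1],[2,50,98]),"h",np.percentile(h[k],[50,95,99]))
print("axis dy/dx",np.polyfit(reg[k,0],reg[k,1],1))
g=cv2.cvtColor(c["pixels"],cv2.COLOR_BGR2GRAY)
for r in ((124,140),(246,264)): q=sub(*r,300,350,g[r[0]:r[1],300:350]<110); print("cap",len(q),np.median(q,0).round(1))
q=sub(330,345,270,370); print("pipe",np.median(q,0).round(1),np.isnan(T[330:345,270:370,0]).mean())
E
```

```text
floor fit [3.38839339e-03 2.33515692e+02] 1.056802821845493 nan frac 0.004977777777777778
4644 x [-62.05304337  80.55026295] y [-20.73181791  -4.00288058  12.91883822] h [32.51178215 36.44973817 37.27481144]
axis dy/dx [ 0.00758711 -4.29190783]
cap 512 [ 69.9  -1.9 197.5]
cap 123 [-50.5  -0.9 200.4]
pipe [-70.3  -5.4  77.4] 0.006
```

In the tool frame the cartridge runs from x -62 to 80 mm (length 142), with its axis at y ≈ -3 and z ≈ 215. The floor is at z 233.5, and the pipe is well clear. I'll approach straight along the tool axis, then close.

{"fn": "arm_command", "kwargs": {
  "hand": 48,
  "steps": [
    {"xyz":[0.3,-0.1,0.5],"roll":0},
    {"xyz":[0,0,1],"roll":0},
    {"xyz":[0,0,1],"roll":0},
    {"xyz":[0,0,1],"roll":0},
    {"xyz":[0,0,1],"roll":0},
    {"xyz":[0,0,0.7],"roll":0},
    {"xyz":[0,0,0.5],"roll":0},
    {"xyz":[0,0,0],"roll":0},
    {"xyz":[0,0,0],"roll":0}
  ]
}}

```text
time_s: 7.98
tcp_pos: [0.4902, 0.2177, 0.1772]
orientation: [[-0.864, -0.01, 0.504], [-0.018, 1.0, -0.012], [-0.503, -0.019, -0.864]]
contact_force: [0.1, 1.0, -0.0]
width: 0.56
```

```bash
python3 - <<'E'
from h import *
from workcell import env, eyes
c=eyes.capture("wrist"); cv2.imwrite("pics/w2.png",c["pixels"]); np.savez("w2.npz",**c)
P=cloud(c); s=env.sense(); R=s["orientation"]; t=s["tcp_pos"]; T=((P-t)@R)*1000
q=T.reshape(-1,3); q=q[~np.isnan(q[:,0])]
k=(abs(q[:,1])<14)&(q[:,0]>20)&(q[:,0]<75)&(q[:,2]>20)&(q[:,2]<110)
print(t,k.sum(),"y",np.percentile(q[k,1],[2,50,98]),"z",np.percentile(q[k,2],[1,5,50,95]),s["width"],s["contact_force"])
E
```

```text
[0.49069067 0.21807061 0.17842877] 5984 y [-13.31294735   0.79077107  13.45685337] z [25.78588618 26.33885496 29.77785413 62.59680473] 0.5601587775780791 [ 0.6998847  -0.22207192  0.08813598]
```

View pics/w2.png

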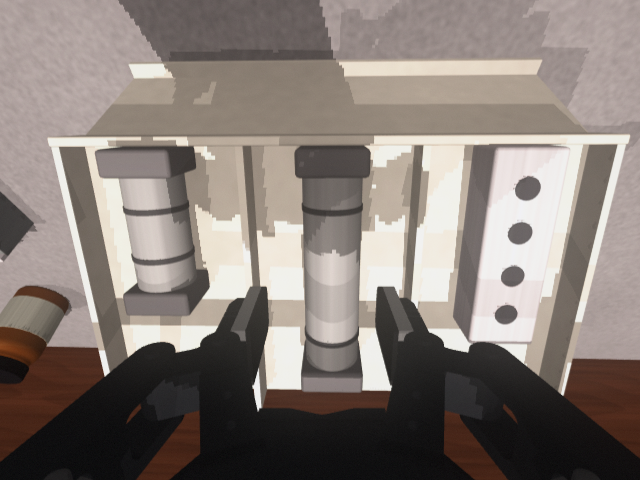

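The view shows the cartridge at columns 300–362 (centre 332) and the finger pads centred at about 322, so the cartridge looks slightly to tool +y. I'll put a number on that.

```bash
python3 - <<'E'
from h import *
from workcell import env
c=np.load("w2.npz"); P=cloud(c); s=env.sense(); R=s["orientation"]; t=s["tcp_pos"]; T=((P-t)@R)*1000
for a,b in ((182,205),(220,260),(270,330)):
    q=T[a:b,290:372].reshape(-1,3); q=q[~np.isnan(q[:,0])]; k=q[:,2]<np.nanmin(q[:,2])+14
    print(a,"x",np.median(q[k,0]).round(1),"y",np.percentile(q[k,1],[2,50,98]).round(1),"zmin",np.percentile(q[:,2],2).round(1))
fl=T[190:215,380:405].reshape(-1,3); print("floor z",np.nanmedian(fl,0).round(1))
q=T[295:345,380:402].reshape(-1,3);q=q[abs(q[:,2])<25];print("finger+y",np.nanpercentile(q[:,1],[5,50,95])); q=T[295:345,240:265].reshape(-1,3);q=q[abs(q[:,2])<25];print("finger-y",np.nanpercentile(q[:,1],[5,50,95]))
q=T[140:400,295:370].reshape(-1,3);q=q[(q[:,2]>20)&(q[:,2]<48)];print("x ext",np.nanpercentile(q[:,0],[1,99]))
print(t)
E
```

```text
182 x 44.9 y [-10.5   3.8  18.6] zmin 28.2
220 x 20.5 y [-10.7   3.9  18.8] zmin 28.4
270 x -14.1 y [-10.4   3.9  18.9] zmin 28.6
floor z [33.7 40.2 62. ]
finger+y [22.52244179 22.85892375 28.73267545]
finger-y [-31.97819575 -25.55644899 -25.2444809 ]
x ext [-70.10920281  69.04292369]
[0.49069067 0.21807061 0.17842877]
```

{"fn": "arm_command", "kwargs": {
  "hand": 48,
  "steps": [
    {"xyz":[0,0.17,0],"roll":0},
    {"xyz":[0,0,0.5],"roll":0},
    {"xyz":[0,0,0.5],"roll":0},
    {"xyz":[0,0,0.5],"roll":0},
    {"xyz":[0,0,0.35],"roll":0},
    {"xyz":[0,0,0],"roll":0},
    {"xyz":[0,0,0],"roll":0}
  ]
}}

```text
time_s: 8.62
tcp_pos: [0.5189, 0.2232, 0.131]
orientation: [[-0.862, -0.011, 0.506], [-0.018, 1.0, -0.01], [-0.506, -0.018, -0.862]]
contact_force: [1.0, 0.3, -0.1]
width: 0.561
```

{"fn": "arm_command", "kwargs": {
  "hand": 26,
  "steps": [
    {"xyz":[0,0,0],"roll":0},
    {"xyz":[0,0,0],"roll":0},
    {"xyz":[0,0,0],"roll":0},
    {"xyz":[0,0,0],"roll":0},
    {"xyz":[0,0,0],"roll":0},
    {"xyz":[0,0,0],"roll":0}
  ]
}}

```text
time_s: 9.12
tcp_pos: [0.5191, 0.2231, 0.1319]
orientation: [[-0.862, -0.011, 0.507], [-0.018, 1.0, -0.01], [-0.507, -0.018, -0.862]]
contact_force: [-5.2, 0.2, 6.2]
width: 0.351
```

{"fn": "arm_command", "kwargs": {
  "hand": 0,
  "steps": [
    {"xyz":[0,0,0],"roll":0},
    {"xyz":[0,0,-0.1],"roll":0},
    {"xyz":[0,0,-0.2],"roll":0},
    {"xyz":[0,0,-0.3],"roll":0},
    {"xyz":[0,0,-0.3],"roll":0},
    {"xyz":[0,0,-0.3],"roll":0},
    {"xyz":[0,0,0],"roll":0}
  ]
}}

```text
time_s: 9.7
tcp_pos: [0.4998, 0.2233, 0.1627]
orientation: [[-0.862, -0.011, 0.506], [-0.019, 1.0, -0.01], [-0.506, -0.018, -0.862]]
contact_force: [1.1, -0.2, -1.9]
width: 0.353
```

```bash
python3 - <<'E'
from workcell import env, eyes
import cv2
s=env.sense(); print(s["tcp_pos"],s["width"],s["contact_force"])
c=eyes.capture("wrist"); cv2.imwrite("pics/w3.png",c["pixels"])
E
```

```text
[0.49980338 0.22332389 0.1627324 ] 0.3529477554596467 [ 1.05404972 -0.23053557 -1.86133633]
```

View pics/w3.png

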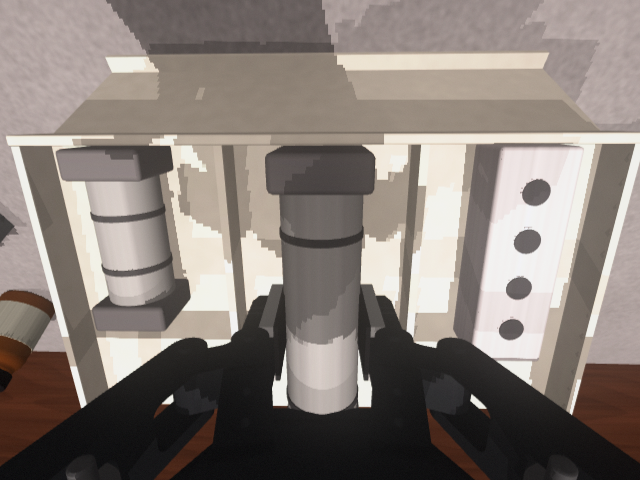

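The cartridge is held level in the grip, with the pads on the tube and both neighbours unmoved. I'll draw it out along rack -x, then raise it.

{"fn": "arm_command", "kwargs": {
  "steps": [
    {"xyz":[0.5,0,-0.29],"roll":0},
    {"xyz":[0.78,0,-0.455],"roll":0},
    {"xyz":[0.78,0,-0.455],"roll":0},
    {"xyz":[0.78,0,-0.455],"roll":0},
    {"xyz":[0.78,0,-0.455],"roll":0},
    {"xyz":[-0.3,0,-0.52],"roll":0},
    {"xyz":[-0.5,0,-0.86],"roll":0},
    {"xyz":[-0.5,0,-0.86],"roll":0},
    {"xyz":[-0.5,0,-0.86],"roll":0},
    {"xyz":[-0.5,0,-0.86],"roll":0},
    {"xyz":[0,-1,0],"roll":0},
    {"xyz":[0,-1,0],"roll":0},
    {"xyz":[0,-1,0],"roll":0},
    {"xyz":[0,-1,0],"roll":0},
    {"xyz":[0,-1,0],"roll":0},
    {"xyz":[0,-1,0],"roll":0},
    {"xyz":[0,-1,0],"roll":0},
    {"xyz":[0,-0.5,0],"roll":0}
  ]
}}

```text
time_s: 11.25
tcp_pos: [0.376, -0.0034, 0.3021]
orientation: [[-0.863, -0.006, 0.505], [-0.015, 1.0, -0.014], [-0.505, -0.019, -0.863]]
contact_force: [1.0, -0.2, -2.3]
width: 0.35
```

{"fn": "arm_command", "kwargs": {
  "steps": [
    {"xyz":[0.78,0,-0.455],"roll":0},
    {"xyz":[0.78,0,-0.455],"roll":0},
    {"xyz":[0.78,0,-0.455],"roll":0}
  ]
}}

```text
time_s: 11.5
tcp_pos: [0.294, -0.0011, 0.3012]
orientation: [[-0.864, -0.011, 0.504], [-0.018, 1.0, -0.01], [-0.504, -0.018, -0.864]]
contact_force: [-1.1, -1.6, -2.0]
width: 0.351
```

```bash
python3 - <<'E'
from workcell import env
s=env.sense(); print(s["tcp_pos"],s["joints"].round(3),s["orientation"].round(3).tolist())
E
```

```text
[ 0.29404525 -0.00109055  0.30123874] [-0.581 -0.743 -0.704  1.151  0.271 -0.533] [[-0.864, -0.011, 0.504], [-0.018, 1.0, -0.01], [-0.504, -0.018, -0.864]]
```

{"fn": "arm_command", "kwargs": {
  "steps": [
    {"xyz":[0.78,0,-0.455],"roll":0},
    {"xyz":[0.78,0,-0.455],"roll":0},
    {"xyz":[0.78,0,-0.455],"roll":0}
  ]
}}

```text
time_s: 11.75
tcp_pos: [0.2396, -0.007, 0.2968]
orientation: [[-0.876, -0.017, 0.482], [-0.026, 1.0, -0.013], [-0.481, -0.024, -0.876]]
contact_force: [-0.8, -1.6, -3.9]
width: 0.351
```

```bash
python3 - <<'E'
from workcell import env
s=env.sense(); print(s["tcp_pos"],s["joints"].round(3),s["orientation"].round(3).tolist())
E
```

```text
[ 0.2396007  -0.00698124  0.2968482 ] [-1.034 -0.838 -0.692  1.431  0.42  -0.996] [[-0.876, -0.017, 0.482], [-0.026, 1.0, -0.013], [-0.481, -0.024, -0.876]]
```

The inward pull starts to level it, but at this height the wrist runs into the joint-1 offset. Lower down, the fold limit comes at a larger radius. I'll go out and down, then pull in there.

{"fn": "arm_command", "kwargs": {
  "steps": [
    {"xyz":[-0.3,0,0.83],"roll":0},
    {"xyz":[-0.3,0,0.83],"roll":0},
    {"xyz":[-0.3,0,0.83],"roll":0},
    {"xyz":[-0.3,0,0.83],"roll":0},
    {"xyz":[-0.3,0,0.83],"roll":0},
    {"xyz":[-0.3,0,0.83],"roll":0},
    {"xyz":[-0.3,0,0.83],"roll":0},
    {"xyz":[-0.3,0,0.83],"roll":0}
  ]
}}

```text
time_s: 12.42
tcp_pos: [0.3897, -0.0094, 0.1617]
orientation: [[-0.879, -0.017, 0.477], [-0.025, 1.0, -0.011], [-0.477, -0.021, -0.879]]
contact_force: [-0.0, -0.3, -1.9]
width: 0.351
```

{"fn": "arm_command", "kwargs": {
  "steps": [
    {"xyz":[0.7,0,-0.4],"roll":0},
    {"xyz":[0.7,0,-0.4],"roll":0}
  ]
}}

```text
time_s: 12.58
tcp_pos: [0.3397, -0.0092, 0.1597]
orientation: [[-0.884, -0.02, 0.468], [-0.025, 1.0, -0.005], [-0.467, -0.016, -0.884]]
contact_force: [-1.3, -1.2, -2.0]
width: 0.351
```

```bash
python3 - <<'E'
from workcell import env
s=env.sense(); print(s["tcp_pos"],s["joints"].round(3),s["orientation"].round(3).tolist())
E
```

```text
[ 0.33971404 -0.00921642  0.15974445] [-0.452 -0.553 -0.989  0.689  0.201 -0.43 ] [[-0.884, -0.02, 0.468], [-0.025, 1.0, -0.005], [-0.467, -0.016, -0.884]]
```

{"fn": "arm_command", "kwargs": {
  "steps": [
    {"xyz":[0.7,0,-0.4],"roll":0},
    {"xyz":[0.7,0,-0.4],"roll":0},
    {"xyz":[0.7,0,-0.4],"roll":0}
  ]
}}

```text
time_s: 12.83
tcp_pos: [0.2673, -0.0103, 0.1646]
orientation: [[-0.879, -0.02, 0.476], [-0.028, 1.0, -0.008], [-0.476, -0.021, -0.879]]
contact_force: [-0.4, -2.4, -2.5]
width: 0.353
```

```bash
python3 - <<'E'
from workcell import env
s=env.sense(); print(s["tcp_pos"],s["joints"].round(3),s["orientation"].round(3).tolist())
E
```

```text
[ 0.26729033 -0.01026255  0.16463015] [-0.76  -0.789 -1.019  0.96   0.328 -0.722] [[-0.879, -0.02, 0.476], [-0.028, 1.0, -0.008], [-0.476, -0.021, -0.879]]
```

{"fn": "arm_command", "kwargs": {
  "steps": [
    {"xyz":[-0.5,0.1,0.91],"roll":0},
    {"xyz":[-0.5,0.1,0.91],"roll":0},
    {"xyz":[-0.5,0.1,0.91],"roll":0},
    {"xyz":[-0.45,0,0.91],"roll":0},
    {"xyz":[0.7,0,-0.4],"roll":0},
    {"xyz":[0.7,0,-0.4],"roll":0}
  ]
}}

```text
time_s: 13.33
tcp_pos: [0.332, -0.0072, 0.1327]
orientation: [[-0.901, -0.023, 0.434], [-0.023, 1.0, 0.004], [-0.434, -0.006, -0.901]]
contact_force: [-1.3, -1.0, -2.1]
width: 0.35
```

```bash
python3 - <<'E'
from workcell import env
s=env.sense(); print(s["tcp_pos"],s["joints"].round(3),s["orientation"].round(3).tolist())
E
```

```text
[ 0.33195575 -0.00718216  0.13271067] [-0.45  -0.513 -1.027  0.649  0.194 -0.434] [[-0.901, -0.023, 0.434], [-0.023, 1.0, 0.004], [-0.434, -0.006, -0.901]]
```

Pushing back and down (tool +X) is the direction that levels it: 25.7° now. I'll keep pushing that way.

{"fn": "arm_command", "kwargs": {
  "steps": [
    {"xyz":[1,0,0],"roll":0},
    {"xyz":[1,0,0],"roll":0},
    {"xyz":[1,0,0],"roll":0}
  ]
}}

```text
time_s: 13.58
tcp_pos: [0.2623, -0.0163, 0.1446]
orientation: [[-0.909, -0.03, 0.416], [-0.028, 1.0, 0.011], [-0.416, -0.001, -0.909]]
contact_force: [-0.4, -2.1, -2.4]
width: 0.352
```

```bash
python3 - <<'E'
from workcell import env
s=env.sense(); print(s["tcp_pos"],s["joints"].round(3),s["orientation"].round(3).tolist())
E
```

```text
[ 0.26232495 -0.01633289  0.14455107] [-0.756 -0.704 -1.027  0.935  0.298 -0.739] [[-0.909, -0.03, 0.416], [-0.028, 1.0, 0.011], [-0.416, -0.001, -0.909]]
```

```bash
cat > kin.py <<'E'
import numpy as np
from scipy.optimize import least_squares
D=[([1.1634,.3139,.0451],[.15196,.55407,.23048],[-.00068,-.0015,-1]),
([-.581,-.743,-.704],[.29404,-.00109,.30124],[.504,-.010,-.864]),
([-1.034,-.838,-.692],[.2396,-.00698,.29685],[.482,-.013,-.876]),
([-.452,-.553,-.989],[.33971,-.00922,.15974],[.468,-.005,-.884]),
([-.76,-.789,-1.019],[.26729,-.01026,.16463],[.476,-.008,-.879]),
([-.45,-.513,-1.027],[.33196,-.00718,.13271],[.434,.004,-.901]),
([-.756,-.704,-1.027],[.26232,-.01633,.14455],[.416,.011,-.909]),
([.49,-.27,-.45],[.41196,.22804,.33005],[.506,-.006,-.863])]
def wrist(p,j):
    a,L1,L2,h,d,L=p; r=a+L1*np.sin(j[1])+L2*np.cos(j[1]-j[2]); z=h+L1*np.cos(j[1])-L2*np.sin(j[1]-j[2])
    c,s=np.cos(j[0]),np.sin(j[0]); return np.array([c*r-s*d,s*r+c*d,z])
def res(p): return np.concatenate([wrist(p,j)+p[5]*np.array(z)-t for j,t,z in D])
E
python3 - <<'E'
from kin import *
s=least_squares(res,[0,.45,.45,.3,.08,.2]); print(s.x.round(4),(s.fun*1000).round(1))
p=s.x
for j2 in (-.86,-.6,-.4,-.2,0,.2,.4,.6):
    r=p[0]+p[1]*np.sin(j2)+p[2]*np.cos(j2+1.03); z=p[3]+p[1]*np.cos(j2)-p[2]*np.sin(j2+1.03); print(j2,"r",r.round(3),"z",z.round(3),"TCPz vertical",(z-p[5]).round(3),"reach",np.hypot(r,p[4]).round(3))
E
```

```text
[0.0476 0.4978 0.3979 0.2049 0.073  0.3393] [ 12.5  11.4   2.9   7.7  -0.8  -7.4  23.2 -21.3   1.7 -16.9   9.1   0.7
   3.8   4.1   2.  -18.    9.1   4.5   3.7   2.7   5.   -4.3 -21.5  -9.5]
-0.86 r 0.063 z 0.462 TCPz vertical 0.123 reach 0.096
-0.6 r 0.128 z 0.45 TCPz vertical 0.111 reach 0.148
-0.4 r 0.175 z 0.429 TCPz vertical 0.09 reach 0.19
-0.2 r 0.217 z 0.399 TCPz vertical 0.06 reach 0.229
0 r 0.252 z 0.362 TCPz vertical 0.022 reach 0.263
0.2 r 0.28 z 0.318 TCPz vertical -0.022 reach 0.289
0.4 r 0.297 z 0.269 TCPz vertical -0.07 reach 0.306
0.6 r 0.305 z 0.219 TCPz vertical -0.121 reach 0.314
```

{"fn": "arm_command", "kwargs": {
  "steps": [
    {"xyz":[-0.63,0.13,0.8],"roll":0},
    {"xyz":[-0.63,0.13,0.8],"roll":0},
    {"xyz":[-0.63,0.13,0.8],"roll":0},
    {"xyz":[-0.63,0.13,0.8],"roll":0}
  ]
}}

```text
time_s: 13.92
tcp_pos: [0.3752, -0.0045, 0.102]
orientation: [[-0.91, -0.018, 0.413], [-0.017, 1.0, 0.006], [-0.413, -0.001, -0.911]]
contact_force: [0.6, -1.0, -1.9]
width: 0.346
```

{"fn": "arm_command", "kwargs": {
  "steps": [
    {"xyz":[0.7,0,0],"roll":0},
    {"xyz":[0.7,0,0],"roll":0}
  ]
}}

```text
time_s: 14.08
tcp_pos: [0.3459, -0.0034, 0.1017]
orientation: [[-0.925, -0.031, 0.379], [-0.025, 0.999, 0.02], [-0.379, 0.009, -0.925]]
contact_force: [-1.3, 0.5, -3.0]
width: 0.352
```

```bash
python3 - <<'E'
from workcell import env
s=env.sense(); print(s["tcp_pos"],s["joints"].round(3),s["orientation"].round(3).tolist())
E
```

```text
[ 0.34588361 -0.00338856  0.10172705] [-0.392 -0.375 -1.027  0.564  0.164 -0.392] [[-0.925, -0.031, 0.379], [-0.025, 0.999, 0.02], [-0.379, 0.009, -0.925]]
```

{"fn": "arm_command", "kwargs": {
  "steps": [
    {"xyz":[0.6,0,0.5],"roll":0},
    {"xyz":[0.6,0,0.5],"roll":0},
    {"xyz":[0.6,0,0.5],"roll":0}
  ]
}}

```text
time_s: 14.33
tcp_pos: [0.3421, -0.0106, 0.0865]
orientation: [[-0.939, -0.033, 0.342], [-0.026, 0.999, 0.026], [-0.342, 0.016, -0.94]]
contact_force: [0.1, 0.6, -1.5]
width: 0.35
```

```bash
python3 - <<'E'
from workcell import env
s=env.sense(); print(s["tcp_pos"],s["joints"].round(3),s["orientation"].round(3).tolist())
E
```

```text
[ 0.34208299 -0.01055913  0.08645314] [-0.416 -0.323 -1.027  0.556  0.163 -0.421] [[-0.939, -0.033, 0.342], [-0.026, 0.999, 0.026], [-0.342, 0.016, -0.94]]
```

```bash
python3 - <<'E'
from h import *
for n in("scene","side"):
    c=np.load(f"{n}0.npz"); P=cloud(c); h=cv2.cvtColor(c["pixels"],cv2.COLOR_BGR2HSV)
    for nm,a,b in(("pink",160,179),("yellow",22,34)):
        m=(h[...,0]>=a)&(h[...,0]<=b)&(h[...,1]>90)&(h[...,2]>90)&(P[...,2]<.1)&(P[...,0]<.6); q=P[m]
        if len(q)>20: print(n,nm,len(q),np.percentile(q,[3,97],axis=0).round(3).tolist())
E
```

```text
scene pink 522 [[0.268, 0.215, 0.006], [0.365, 0.323, 0.037]]
side pink 318 [[0.255, 0.216, 0.015], [0.352, 0.314, 0.041]]
side yellow 381 [[0.366, 0.424, 0.005], [0.467, 0.539, 0.043]]
```

The pink decoy is at y ≥ 0.215. Shifting to y ≈ 0.10 puts the arm's plane parallel to the lean, and I'll carry on pushing from there.

{"fn": "arm_command", "kwargs": {
  "steps": [
    {"xyz":[-0.2,0.9,0],"roll":0},
    {"xyz":[-0.2,0.9,0],"roll":0},
    {"xyz":[0,0.9,0],"roll":0},
    {"xyz":[0,0.9,0],"roll":0},
    {"xyz":[0.6,0,0.4],"roll":0},
    {"xyz":[0.6,0,0.4],"roll":0},
    {"xyz":[0.6,0,0.4],"roll":0},
    {"xyz":[0.6,0,0.4],"roll":0}
  ]
}}

```text
time_s: 15.0
tcp_pos: [0.327, 0.1098, 0.063]
orientation: [[-0.956, -0.029, 0.293], [-0.026, 1.0, 0.014], [-0.293, 0.006, -0.956]]
contact_force: [-0.5, 0.1, -2.4]
width: 0.352
```

```bash
python3 - <<'E'
from workcell import env
s=env.sense(); print(s["tcp_pos"],s["joints"].round(3),s["orientation"].round(3).tolist())
E
```

```text
[0.32701441 0.10983974 0.06295884] [ 0.105 -0.231 -1.027  0.477 -0.017  0.075] [[-0.956, -0.029, 0.293], [-0.026, 1.0, 0.014], [-0.293, 0.006, -0.956]]
```

{"fn": "arm_command", "kwargs": {
  "steps": [
    {"xyz":[0.8,0,0],"roll":0},
    {"xyz":[0.8,0,0],"roll":0},
    {"xyz":[0.8,0,0],"roll":0},
    {"xyz":[0.8,0,0],"roll":0}
  ]
}}

```text
time_s: 15.33
tcp_pos: [0.2623, 0.1236, 0.0801]
orientation: [[-0.968, -0.023, 0.248], [-0.024, 1.0, -0.003], [-0.248, -0.009, -0.969]]
contact_force: [0.1, 0.4, -1.6]
width: 0.349
```

```bash
python3 - <<'E'
from workcell import env
s=env.sense(); print(s["tcp_pos"],s["joints"].round(3),s["orientation"].round(3).tolist())
E
```

```text
[0.26230117 0.12360377 0.08006834] [ 0.223 -0.349 -1.026  0.649 -0.058  0.192] [[-0.968, -0.023, 0.248], [-0.024, 1.0, -0.003], [-0.248, -0.009, -0.969]]
```

{"fn": "arm_command", "kwargs": {
  "steps": [
    {"xyz":[-0.4,-0.2,0.7],"roll":0},
    {"xyz":[-0.2,-0.2,0.7],"roll":0},
    {"xyz":[0.4,-0.1,0.7],"roll":0},
    {"xyz":[0.7,0,0.2],"roll":0}
  ]
}}

```text
time_s: 15.67
tcp_pos: [0.2937, 0.1229, 0.0422]
orientation: [[-0.977, -0.018, 0.212], [-0.022, 1.0, -0.017], [-0.212, -0.022, -0.977]]
contact_force: [0.6, 0.8, -1.4]
width: 0.349
```

```bash
python3 - <<'E'
from workcell import env
s=env.sense(); print(s["tcp_pos"],s["joints"].round(3),s["orientation"].round(3).tolist())
E
```

```text
[0.29373804 0.12286653 0.04222155] [ 0.199 -0.175 -1.024  0.515 -0.059  0.173] [[-0.977, -0.018, 0.212], [-0.022, 1.0, -0.017], [-0.212, -0.022, -0.977]]
```

{"fn": "arm_command", "kwargs": {
  "steps": [
    {"xyz":[0,-0.8,0],"roll":0},
    {"xyz":[0.8,-0.3,-0.1],"roll":0},
    {"xyz":[0.8,0,0],"roll":0},
    {"xyz":[0.8,0,0],"roll":0},
    {"xyz":[0.8,0,0],"roll":0}
  ]
}}

```text
time_s: 16.08
tcp_pos: [0.2271, 0.1053, 0.0743]
orientation: [[-0.986, -0.016, 0.165], [-0.022, 0.999, -0.032], [-0.164, -0.036, -0.986]]
contact_force: [1.1, 0.8, -3.2]
width: 0.352
```

```bash
python3 - <<'E'
from workcell import env
s=env.sense(); print(s["tcp_pos"],s["joints"].round(3),s["orientation"].round(3).tolist())
E
```

```text
[0.22705817 0.10530296 0.0743278 ] [ 0.187 -0.359 -1.026  0.747 -0.063  0.163] [[-0.986, -0.016, 0.165], [-0.022, 0.999, -0.032], [-0.164, -0.036, -0.986]]
```

{"fn": "arm_command", "kwargs": {
  "steps": [
    {"xyz":[-0.6,-0.8,0.3],"roll":0},
    {"xyz":[-0.6,-0.8,0.4],"roll":0},
    {"xyz":[-0.2,-0.7,0.5],"roll":0},
    {"xyz":[0.7,0,0.2],"roll":0},
    {"xyz":[0.8,0,0],"roll":0},
    {"xyz":[0.8,0,0],"roll":0}
  ]
}}

```text
time_s: 16.58
tcp_pos: [0.2373, 0.0415, 0.0723]
orientation: [[-0.992, -0.015, 0.122], [-0.02, 0.999, -0.035], [-0.122, -0.037, -0.992]]
contact_force: [-0.2, 0.1, -2.6]
width: 0.349
```

```bash
python3 - <<'E'
from workcell import env
s=env.sense(); print(s["tcp_pos"],s["joints"].round(3),s["orientation"].round(3).tolist())
E
```

```text
[0.23732255 0.04148234 0.07230314] [-0.143 -0.361 -1.026  0.78  -0.017 -0.161] [[-0.992, -0.015, 0.122], [-0.02, 0.999, -0.035], [-0.122, -0.037, -0.992]]
```

{"fn": "arm_command", "kwargs": {
  "steps": [
    {"xyz":[-0.8,-0.7,0.4],"roll":0},
    {"xyz":[-0.6,-0.7,0.5],"roll":0},
    {"xyz":[-0.2,-0.6,0.5],"roll":0},
    {"xyz":[0.7,0,0.3],"roll":0},
    {"xyz":[0.8,0,0.1],"roll":0},
    {"xyz":[0.8,0,0],"roll":0}
  ]
}}

```text
time_s: 17.08
tcp_pos: [0.252, -0.0218, 0.0516]
orientation: [[-0.996, -0.017, 0.085], [-0.02, 0.999, -0.027], [-0.085, -0.028, -0.996]]
contact_force: [-0.0, 0.3, -2.5]
width: 0.35
```

```bash
python3 - <<'E'
from workcell import env
s=env.sense(); print(s["tcp_pos"],s["joints"].round(3),s["orientation"].round(3).tolist())
E
```

```text
[ 0.25200277 -0.02175064  0.0515946 ] [-0.421 -0.262 -1.027  0.717  0.01  -0.439] [[-0.996, -0.017, 0.085], [-0.02, 0.999, -0.027], [-0.085, -0.028, -0.996]]
```

{"fn": "arm_command", "kwargs": {
  "steps": [
    {"xyz":[-0.6,0,0.2],"roll":0},
    {"xyz":[-0.5,0,0.5],"roll":0},
    {"xyz":[0.4,0,0.3],"roll":0},
    {"xyz":[0.8,0,0.1],"roll":0},
    {"xyz":[0.8,0,0],"roll":0},
    {"xyz":[0.8,0,0],"roll":0}
  ]
}}

```text
time_s: 17.58
tcp_pos: [0.2353, -0.0257, 0.0507]
orientation: [[-0.999, -0.02, 0.048], [-0.02, 1.0, -0.019], [-0.048, -0.02, -0.999]]
contact_force: [0.4, 0.3, -2.7]
width: 0.351
```

```bash
python3 - <<'E'
from workcell import env
s=env.sense(); print(s["tcp_pos"],s["joints"].round(3),s["orientation"].round(3).tolist())
E
```

```text
[ 0.23526109 -0.02568719  0.05073193] [-0.459 -0.263 -1.027  0.755  0.004 -0.479] [[-0.999, -0.02, 0.048], [-0.02, 1.0, -0.019], [-0.048, -0.02, -0.999]]
```

One more cycle.

{"fn": "arm_command", "kwargs": {
  "steps": [
    {"xyz":[-0.6,0,0.2],"roll":0},
    {"xyz":[-0.5,0,0.5],"roll":0},
    {"xyz":[0.4,0,0.3],"roll":0},
    {"xyz":[0.8,0,0.1],"roll":0},
    {"xyz":[0.8,0,0],"roll":0},
    {"xyz":[0.8,0,0],"roll":0}
  ]
}}

```text
time_s: 18.08
tcp_pos: [0.217, -0.0305, 0.0514]
orientation: [[-1.0, -0.02, 0.012], [-0.02, 1.0, -0.011], [-0.011, -0.011, -1.0]]
contact_force: [-0.4, -1.0, -2.0]
width: 0.347
```

```bash
python3 - <<'E'
from workcell import env,eyes
from h import *
s=env.sense(); print(s["tcp_pos"],s["orientation"].round(3).tolist())
c=eyes.capture("wrist"); np.savez("w4.npz",**c); cv2.imwrite("pics/w4.png",c["pixels"])
T=((cloud(c)-s["tcp_pos"])@s["orientation"])*1000
for v in range(140,420,20):
    q=T[v,290:360]; q=q[(~np.isnan(q[:,0]))&(abs(q[:,1])<22)&(q[:,2]>-60)&(q[:,2]<10)]
    if len(q): print(v,len(q),"x",np.median(q[:,0]).round(1),"y",q[:,1].min().round(1),q[:,1].max().round(1),"ztop",np.percentile(q[:,2],5).round(1))
E
```

```text
[ 0.21703764 -0.03046331  0.05138575] [[-1.0, -0.02, 0.012], [-0.02, 1.0, -0.011], [-0.011, -0.011, -1.0]]
160 69 x 65.7 y -11.0 11.1 ztop -29.0
180 70 x 59.3 y -11.2 11.3 ztop -28.9
200 69 x 51.9 y -11.9 12.7 ztop -25.9
220 70 x 44.9 y -12.1 12.7 ztop -25.9
240 70 x 37.6 y -12.4 13.0 ztop -26.2
260 70 x 29.8 y -12.6 13.5 ztop -25.7
280 70 x 21.8 y -12.9 13.9 ztop -25.8
300 70 x 13.8 y -13.2 14.0 ztop -25.3
320 70 x 5.0 y -13.5 14.1 ztop -25.6
340 69 x -3.9 y -13.8 14.0 ztop -25.6
360 68 x -13.3 y -14.2 14.4 ztop -25.1
380 67 x -23.2 y -14.4 14.2 ztop -25.4
400 68 x -33.1 y -14.9 17.4 ztop -25.3
```

The tool is now vertical within 1°, and the cartridge is level in the grip with its underside about 8 mm past the fingertips. Now lift and carry it to above the bay.

{"fn": "arm_command", "kwargs": {
  "steps": [
    {"xyz":[-0.5,0,-0.8],"roll":0},
    {"xyz":[-0.5,0,-1],"roll":0},
    {"xyz":[-0.5,0,-1],"roll":0},
    {"xyz":[-0.5,-0.3,-1],"roll":0},
    {"xyz":[-0.7,-0.7,-0.5],"roll":0},
    {"xyz":[-0.9,-0.8,0],"roll":0},
    {"xyz":[-0.9,-0.8,0],"roll":0},
    {"xyz":[-0.9,-0.8,0],"roll":-0.3},
    {"xyz":[-0.9,-0.8,0],"roll":-0.3},
    {"xyz":[-0.9,-0.8,0],"roll":-0.3},
    {"xyz":[-0.9,-0.8,0],"roll":-0.3},
    {"xyz":[-0.9,-0.8,0],"roll":-0.3},
    {"xyz":[-0.9,-0.8,0],"roll":0},
    {"xyz":[-0.9,-0.8,0],"roll":0},
    {"xyz":[0,0,0],"roll":0},
    {"xyz":[0,0,0],"roll":0}
  ]
}}

```text
time_s: 19.47
tcp_pos: [0.5578, -0.2545, 0.1855]
orientation: [[-0.989, -0.149, 0.012], [-0.15, 0.989, -0.01], [-0.01, -0.012, -1.0]]
contact_force: [-0.8, 0.4, -2.7]
width: 0.35
```

```bash
python3 - <<'E'
from workcell import env,eyes
from h import *
s=env.sense(); print(s["tcp_pos"],s["orientation"].round(3).tolist())
c=eyes.capture("wrist"); np.savez("w5.npz",**c); cv2.imwrite("pics/w5.png",c["pixels"])
E
```

```text
[ 0.55776462 -0.25452266  0.18548076] [[-0.989, -0.149, 0.012], [-0.15, 0.989, -0.01], [-0.01, -0.012, -1.0]]
```

View pics/w5.png

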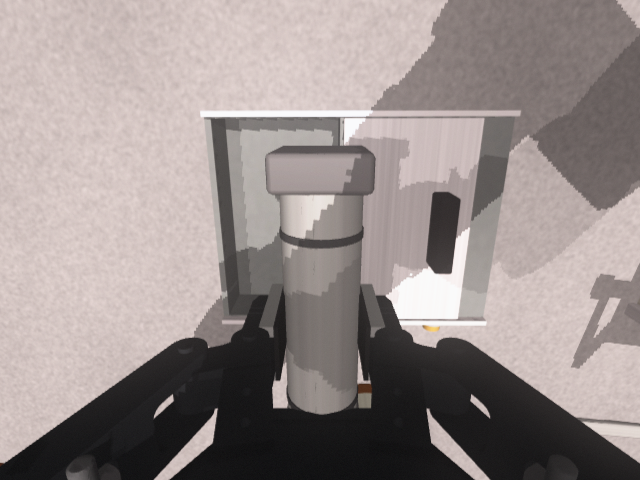

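The wrist view shows the module's rails at rows 113 and 322, the bay's outer wall at columns 205–237, the cover's edge at column 343, and the cartridge above at column 320. Next I'll locate the bay in the tool frame.

```bash
python3 - <<'E'
from h import *
from workcell import env
c=np.load("w5.npz"); P=cloud(c); s=env.sense(); R=s["orientation"]; t=s["tcp_pos"]; T=(P-t)@R*1000; W=P[...,2]
def st(m,lab): q=T[m]; print(lab,m.sum(),"x",np.percentile(q[:,0],[1,50,99]).round(1),"y",np.percentile(q[:,1],[1,50,99]).round(1))
v,u=np.mgrid[0:480,0:640]
r1=(v>105)&(v<122)&(u>198)&(u<525)&(W>.044)&(W<.06); st(r1,"rail far(+x tool)")
q=T[r1]; print(" angle",np.degrees(np.polyfit(q[:,1],q[:,0],1)[0]))
r2=(v>315)&(v<330)&(u>215)&(u<262)&(W>.044)&(W<.06); st(r2,"rail near L")
r2=(v>315)&(v<330)&(u>392)&(u<490)&(W>.044)&(W<.06); st(r2,"rail near R")
w=(v>130)&(v<280)&(u>200)&(u<240)&(W>.04)&(W<.05); st(w,"outer wall top"); q=T[w]; print(" angle",np.degrees(np.polyfit(q[:,0],q[:,1],1)[0]))
g=c["pixels"].max(2); gb=(u>420)&(u<465)&(v>185)&(v<280)&(g<60)&(W>.072); st(gb,"grip top")
cv=(v>150)&(v<300)&(u>385)&(u<425)&(W>.045)&(W<.06); print("cover z",np.median(W[cv]))
fl=(v>140)&(v<200)&(u>240)&(u<262); print("bay floor z",np.nanmedian(W[fl]),np.nanmedian(T[fl],0))
ce=(v>125)&(v<144)&(u>300)&(u<400)&(W>.045)&(W<.056); st(ce,"cover edge zone")
E
```

```text
rail far(+x tool) 2938 x [77.4 81.  84.4] y [-89.7  43.2 140.8]
 angle -0.22999131229066716
rail near L 206 x [-96.2 -92.2 -90.9] y [-91.4 -81.2 -70.8]
rail near R 841 x [-95.8 -91.7 -86.6] y [ 66.6 105.  142.2]
outer wall top 1240 x [-53.6  13.9  69.5] y [-91.9 -88.5 -86.5]
 angle -0.13047361455443682
grip top 912 x [-10.5   9.   24.4] y [83.7 89.4 97. ]
cover z 0.05214591228683346
bay floor z 0.006003440919227748 [ 35.39886761 -66.00321588 180.54347679]
cover edge zone 1076 x [61.5 67.5 73.9] y [12.1 33.9 55.9]
```

The bay centre is at tool x ≈ -5.5, y ≈ -37.5 mm and the alignment is within 0.3°. I'll move over and come down, slowing near the floor.

{"fn": "arm_command", "kwargs": {
  "steps": [
    {"xyz":[-0.18,-0.65,0],"roll":0},
    {"xyz":[0,-0.6,0],"roll":0},
    {"xyz":[0,0,0.8],"roll":0},
    {"xyz":[0,0,0.8],"roll":0},
    {"xyz":[0,0,0.8],"roll":0},
    {"xyz":[0,0,0.8],"roll":0},
    {"xyz":[0,0,0.6],"roll":0},
    {"xyz":[0,0,0.5],"roll":0},
    {"xyz":[0,0,0.4],"roll":0},
    {"xyz":[0,0,0.3],"roll":0},
    {"xyz":[0,0,0],"roll":0},
    {"xyz":[0,0,0],"roll":0}
  ]
}}

```text
time_s: 20.52
tcp_pos: [0.5701, -0.2907, 0.0392]
orientation: [[-0.988, -0.152, 0.015], [-0.152, 0.988, -0.012], [-0.013, -0.014, -1.0]]
contact_force: [-0.6, -0.3, -1.8]
width: 0.347
```

```bash
python3 - <<'E'
from workcell import env,eyes
from h import *
s=env.sense(); print(s["tcp_pos"],s["orientation"].round(3).tolist(),s["contact_force"])
c=eyes.capture("wrist"); np.savez("w6.npz",**c); cv2.imwrite("pics/w6.png",c["pixels"])
E
```

```text
[ 0.57011854 -0.2906503   0.03922312] [[-0.988, -0.152, 0.015], [-0.152, 0.988, -0.012], [-0.013, -0.014, -1.0]] [-0.5746931  -0.31057915 -1.75857263]
```

View pics/w6.png

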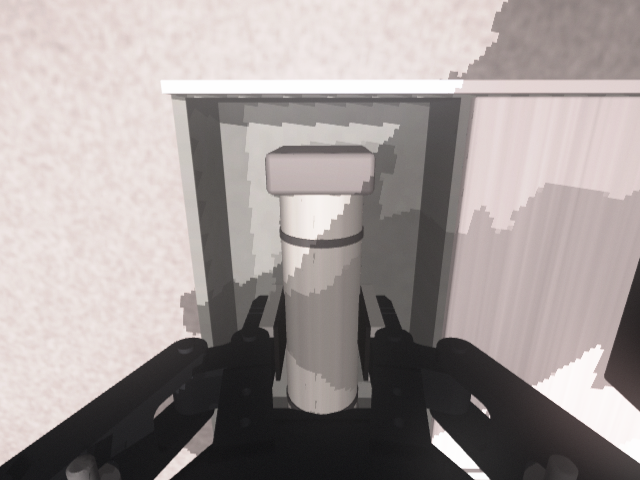

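The cartridge is centred inside the bay (walls at columns 218 and 428, cartridge centre at 320). I'll lower it the rest of the way gently.

{"fn": "arm_command", "kwargs": {
  "steps": [
    {"xyz":[0,0,0.25],"roll":0},
    {"xyz":[0,0,0.2],"roll":0},
    {"xyz":[0,0,0.15],"roll":0},
    {"xyz":[0,0,0.1],"roll":0},
    {"xyz":[0,0,0.03],"roll":0},
    {"xyz":[0,0,0],"roll":0},
    {"xyz":[0,0,0],"roll":0}
  ]
}}

```text
time_s: 21.15
tcp_pos: [0.5709, -0.2911, 0.0172]
orientation: [[-0.988, -0.152, 0.015], [-0.152, 0.988, -0.012], [-0.013, -0.014, -1.0]]
contact_force: [0.5, -0.1, -2.4]
width: 0.351
```

{"fn": "arm_command", "kwargs": {
  "steps": [
    {"xyz":[0,0,0.03],"roll":0},
    {"xyz":[0,0,0.03],"roll":0},
    {"xyz":[0,0,0.02],"roll":0},
    {"xyz":[0,0,0],"roll":0}
  ]
}}

```text
time_s: 21.48
tcp_pos: [0.5711, -0.2912, 0.0151]
orientation: [[-0.988, -0.152, 0.015], [-0.152, 0.988, -0.012], [-0.013, -0.015, -1.0]]
contact_force: [-0.2, 0.6, -1.8]
width: 0.35
```

{"fn": "arm_command", "kwargs": {
  "steps": [
    {"xyz":[0,0,0.03],"roll":0},
    {"xyz":[0,0,0.02],"roll":0},
    {"xyz":[0,0,0],"roll":0}
  ]
}}

```text
time_s: 21.73
tcp_pos: [0.5711, -0.2912, 0.0149]
orientation: [[-0.988, -0.152, 0.016], [-0.152, 0.988, -0.013], [-0.014, -0.015, -1.0]]
contact_force: [-2.9, 2.6, 7.1]
width: 0.349
```

It has touched down (force +9 N). Release with a limited opening, then go straight up.

{"fn": "arm_command", "kwargs": {
  "hand": 44,
  "steps": [
    {"xyz":[0,0,0],"roll":0},
    {"xyz":[0,0,0],"roll":0},
    {"xyz":[0,0,0],"roll":0},
    {"xyz":[0,0,0],"roll":0}
  ]
}}

```text
time_s: 22.07
tcp_pos: [0.571, -0.2912, 0.0133]
orientation: [[-0.988, -0.152, 0.015], [-0.152, 0.988, -0.012], [-0.013, -0.014, -1.0]]
contact_force: [0.2, -0.1, -0.2]
width: 0.515
```

{"fn": "arm_command", "kwargs": {
  "steps": [
    {"xyz":[0,0,-0.3],"roll":0},
    {"xyz":[0,0,-0.6],"roll":0},
    {"xyz":[0,0,-0.9],"roll":0},
    {"xyz":[0,0,-1],"roll":0},
    {"xyz":[0,0,-1],"roll":0},
    {"xyz":[0,0,-1],"roll":0},
    {"xyz":[0,0,-0.6],"roll":0},
    {"xyz":[0,0,0],"roll":0}
  ]
}}

```text
time_s: 22.73
tcp_pos: [0.5708, -0.2907, 0.1816]
orientation: [[-0.988, -0.152, 0.023], [-0.152, 0.988, -0.017], [-0.02, -0.021, -1.0]]
contact_force: [0.3, -0.8, 1.0]
width: 0.513
```

```bash
python3 - <<'E'
from workcell import env,eyes
from h import *
s=env.sense(); print(s["tcp_pos"],s["orientation"].round(3).tolist(),s["contact_force"],s["width"])
c=eyes.capture("wrist"); np.savez("w7.npz",**c); cv2.imwrite("pics/w7.png",c["pixels"])
P=cloud(c); R=s["orientation"]; t=s["tcp_pos"]; T=(P-t)@R*1000; W=P[...,2]; g=c["pixels"].max(2)
m=(g<70)&(W>.072)&(W<.084)&(T[...,1]>60)
if m.sum()>20: q=T[m]; print("grip top",m.sum(),np.percentile(q,[2,50,98],axis=0).round(1).tolist(),P[m].mean(0))
E
```

```text
[ 0.57081241 -0.29066689  0.18157817] [[-0.988, -0.152, 0.023], [-0.152, 0.988, -0.017], [-0.02, -0.021, -1.0]] [ 0.30695635 -0.81196049  1.00508739] 0.5131932732260052
grip top 1579 [[-19.9, 123.4, 99.3], [8.6, 128.5, 100.9], [33.0, 136.2, 106.2]] [ 0.54603268 -0.16627114  0.07748074]
```

View pics/w7.png

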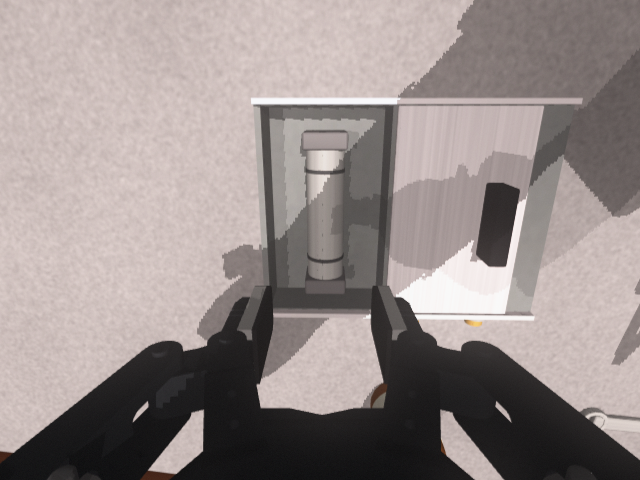

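The cartridge lies flat and centred in the bay at (325,210). The grip bar is at tool (6.5, 130). I'll straddle the bar next.

{"fn": "arm_command", "kwargs": {
  "hand": 44,
  "steps": [
    {"xyz":[0.2,0.9,0],"roll":0},
    {"xyz":[0,0.9,0],"roll":0},
    {"xyz":[0,0.9,0],"roll":0},
    {"xyz":[0,0.9,0],"roll":0},
    {"xyz":[0,0.75,0],"roll":0},
    {"xyz":[0,0,0.4],"roll":0},
    {"xyz":[0,0,0.8],"roll":0},
    {"xyz":[0,0,0.8],"roll":0},
    {"xyz":[0,0,0.8],"roll":0},
    {"xyz":[0,0,0.6],"roll":0},
    {"xyz":[0,0,0.4],"roll":0},
    {"xyz":[0,0,0.2],"roll":0},
    {"xyz":[0,0,0],"roll":0}
  ]
}}

```text
time_s: 23.87
tcp_pos: [0.5427, -0.1618, 0.0513]
orientation: [[-0.988, -0.152, 0.011], [-0.152, 0.988, -0.01], [-0.009, -0.012, -1.0]]
contact_force: [-0.8, 0.1, 0.5]
width: 0.518
```

It ended slightly low but with no contact. I'll raise it 10 mm before closing.

{"fn": "arm_command", "kwargs": {
  "steps": [
    {"xyz":[0,0,-0.35],"roll":0},
    {"xyz":[0,0,0],"roll":0},
    {"xyz":[0,0,0],"roll":0}
  ]
}}

```text
time_s: 24.12
tcp_pos: [0.5455, -0.163, 0.0654]
orientation: [[-0.988, -0.152, 0.018], [-0.152, 0.988, -0.013], [-0.015, -0.016, -1.0]]
contact_force: [0.0, -0.0, -0.5]
width: 0.517
```

{"fn": "arm_command", "kwargs": {
  "hand": 8,
  "steps": [
    {"xyz":[0,0,0],"roll":0},
    {"xyz":[0,0,0],"roll":0},
    {"xyz":[0,0,0],"roll":0},
    {"xyz":[0,0,0],"roll":0},
    {"xyz":[0,0,0],"roll":0},
    {"xyz":[0,0,0],"roll":0},
    {"xyz":[0,0,0],"roll":0}
  ]
}}

```text
time_s: 24.7
tcp_pos: [0.5446, -0.1627, 0.0645]
orientation: [[-0.988, -0.152, 0.016], [-0.152, 0.988, -0.013], [-0.014, -0.015, -1.0]]
contact_force: [-1.5, -0.6, 5.0]
width: 0.147
```

Bar gripped. Slide the cover along tool -Y.

{"fn": "arm_command", "kwargs": {
  "steps": [
    {"xyz":[0,-0.2,0],"roll":0},
    {"xyz":[0,-0.4,0],"roll":0},
    {"xyz":[0,-0.5,0],"roll":0},
    {"xyz":[0,-0.5,0],"roll":0},
    {"xyz":[0,-0.5,0],"roll":0},
    {"xyz":[0,-0.4,0],"roll":0},
    {"xyz":[0,-0.3,0],"roll":0},
    {"xyz":[0,-0.2,0],"roll":0},
    {"xyz":[0,-0.15,0],"roll":0},
    {"xyz":[0,0,0],"roll":0}
  ]
}}

```text
time_s: 25.53
tcp_pos: [0.559, -0.2572, 0.0645]
orientation: [[-0.988, -0.151, 0.015], [-0.151, 0.988, -0.013], [-0.013, -0.015, -1.0]]
contact_force: [4.3, -1.6, -6.8]
width: 0.141
```

{"fn": "arm_command", "kwargs": {
  "steps": [
    {"xyz":[0,-0.1,0],"roll":0},
    {"xyz":[0,-0.1,0],"roll":0},
    {"xyz":[0,-0.1,0],"roll":0},
    {"xyz":[0,-0.05,0],"roll":0},
    {"xyz":[0,0,0],"roll":0}
  ]
}}

```text
time_s: 25.95
tcp_pos: [0.5603, -0.2654, 0.0645]
orientation: [[-0.988, -0.153, 0.014], [-0.153, 0.988, -0.011], [-0.013, -0.013, -1.0]]
contact_force: [4.5, 0.6, -7.3]
width: 0.144
```

{"fn": "arm_command", "kwargs": {
  "steps": [
    {"xyz":[0,-0.05,0],"roll":0},
    {"xyz":[0,-0.05,0],"roll":0},
    {"xyz":[0,0,0],"roll":0}
  ]
}}

```text
time_s: 26.2
tcp_pos: [0.5606, -0.2679, 0.0645]
orientation: [[-0.988, -0.153, 0.014], [-0.153, 0.988, -0.01], [-0.013, -0.012, -1.0]]
contact_force: [4.5, 2.7, -7.5]
width: 0.145
```

Force is only just building, so I'll keep pushing to the stop.

{"fn": "arm_command", "kwargs": {
  "steps": [
    {"xyz":[0,-0.1,0],"roll":0},
    {"xyz":[0,-0.1,0],"roll":0},
    {"xyz":[0,0,0],"roll":0}
  ]
}}

```text
time_s: 26.45
tcp_pos: [0.5606, -0.2681, 0.0645]
orientation: [[-0.988, -0.156, 0.013], [-0.156, 0.988, 0.0], [-0.013, -0.002, -1.0]]
contact_force: [3.5, 19.1, 0.5]
width: 0.142
```

The cover has reached its stop (19 N, no further travel). I'll open and retreat straight up.

{"fn": "arm_command", "kwargs": {
  "hand": 44,
  "steps": [
    {"xyz":[0,0,0],"roll":0},
    {"xyz":[0,0,0],"roll":0},
    {"xyz":[0,0,0],"roll":0},
    {"xyz":[0,0,0],"roll":0},
    {"xyz":[0,0,0],"roll":0},
    {"xyz":[0,0,-0.3],"roll":0},
    {"xyz":[0,0,-0.8],"roll":0},
    {"xyz":[0,0,-1],"roll":0},
    {"xyz":[0,0,-1],"roll":0},
    {"xyz":[0,0,-1],"roll":0},
    {"xyz":[0,0,-1],"roll":0},
    {"xyz":[0,0,-0.5],"roll":0},
    {"xyz":[0,0,0],"roll":0},
    {"xyz":[0,0,0],"roll":0}
  ]
}}

```text
time_s: 27.62
tcp_pos: [0.5596, -0.2737, 0.2351]
orientation: [[-0.988, -0.152, 0.017], [-0.152, 0.988, -0.014], [-0.015, -0.016, -1.0]]
contact_force: [-0.1, 0.8, -0.4]
width: 0.518
```

```bash
python3 - <<'E'
from workcell import env,eyes
from h import *
s=env.sense(); print(s["time_s"],s["tcp_pos"],s["contact_force"],s["width"])
c=eyes.capture("wrist"); P=cloud(c); T=(P-s["tcp_pos"])@s["orientation"]*1000; W=P[...,2]
a=c["pixels"]; d=eyes.capture("scene")["pixels"]
cv2.imwrite("pics/end.png",np.hstack([cv2.resize(a,(400,300)),cv2.resize(d,(400,300))]))
g=a.max(2); m=(g<70)&(W>.072)&(W<.084); q=T[m]; print("grip",m.sum(),np.percentile(q,[2,50,98],axis=0).round(1).tolist())
m=(W>.044)&(W<.058)&(abs(T[...,1])<260); q=T[m]; print("module top y/x",np.percentile(q,[.5,99.5],axis=0).round(1).tolist())
E
```

```text
27.6167 [ 0.55958644 -0.27370802  0.23505513] [-0.08107659  0.83131969 -0.37691703] 0.5175643408496251
grip 766 [[-209.4, 2.2, 155.4], [-9.0, 9.1, 157.1], [20.2, 43.2, 159.2]]
module top y/x [[-202.6, -67.6, 178.4], [85.2, 163.9, 190.1]]
```

View pics/end.png

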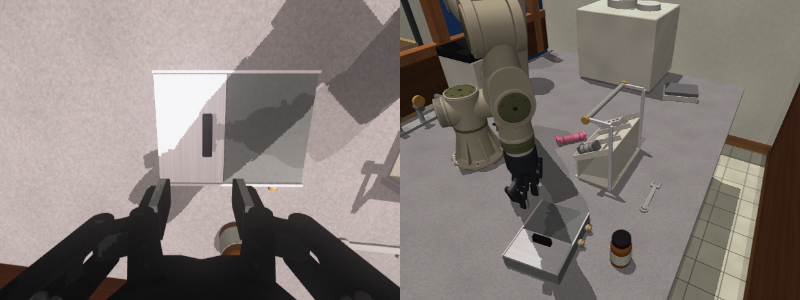

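The last picture shows the cover over the bay and the other parts where they were. The bar measures about -29 mm in module y (-28 is shut), and it stopped hard at the end of travel. Handing in.

```bash
python3 -c "
from workcell import env
print(env.hand_in())"
```

```text
the job is handed in; nothing more can be done
None
```

The long cartridge is lying flat in the module's bay with the cover slid shut over it, and the job is handed in. It took about 28 s of robot time.

**How it was done**
- **Slant:** the move commands have no tilt, so I leaned the tool to 30° by pushing outwards past its reach limit. I levelled it again later by pushing inwards at the fold limit.
- **Pick:** I took the long cartridge from the middle compartment, lifted it about 35 mm along the slant, and drew it out under the pipe.
- **Place:** I lowered it into the bay until the force reading showed a light touch of about 9 N, then released it.
- **Cover:** I slid the cover by its bar until it stopped moving, at about 19 N.

**Last checks**
- After release the wrist camera showed the cartridge lying flat and centred in the bay.
- With the cover shut, the bar measured about -29 mm in the module's y, against -28 mm expected. That 1 mm is within camera accuracy.
- The last picture showed the jar, the wrench and the rack looking undisturbed. I checked them only by eye there, and the block and short cartridge were last seen close up, unmoved, just after the cartridge was lifted.
- The gripper was open and clear, with the force reading near zero.

No check failed. One intermediate disagreement: the tool came down about 9 mm lower than planned at the grip bar. The force reading showed no contact, and I raised it before closing on the bar.

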